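Close the open beam port with its threaded cap

ROBOT

A 6-joint arm with a two-finger parallel gripper is mounted at the origin on the work surface. World frame = base frame: x ahead of the robot, y to its left, z up, the work surface at z = 0. Lengths are in m, angles in rad, forces in N, time in s.
With the tool pointing down it reaches from about 0.3 to 0.825 m from the base axis. Payload 5.4 kg.
Tool frame: the origin (TCP) lies at the very end of the fingers, on their centre line; the grasp point (between the pads) lies 19 mm behind it; z points along the fingers, y is the line along which they close (so a half turn about z gives the same grasp; the last joint's range is limited). The gripper opens to 92 mm and grips with 3 to 60 N. Pads are 20 mm wide; open, the fingers measure 128 mm over their backs; the gripper's body (75 mm by 189 mm) begins 69 mm behind the grasp point.
Start: joints at [-1.369, 0.158, 1.597, -0, 1.386, -0.21], TCP at [0.23, -0.527, 0.215] pointing down, gripper open.
Joint ranges: [-2.91, 2.91], [-0.94, 2.29], [0.18, 2.7], [-1.29, 4.43], [0.17, 2.64], [-3, 3]. Speed limits (rad/s): [2.57, 2.57, 3.14, 3.14, 3.14, 3.14].

INTERFACE

Orientations are given as a rotation vector (axis times angle).
In Python, from workcell import bot gives the robot as it stands. Calls block until the motion is done:
- bot.goto(position, orientation): joint-space move of the TCP to a pose.
- bot.line_to(position, rot=None, max_speed=0.15): straight line of the TCP; rot=None keeps the orientation; max_speed is the mean speed in m/s.
- bot.set_joints(angles): joint-space move.
- bot.set_gripper(opening, newtons=None): opening from 0.0 (shut) to 1.0 (fully open); newtons is the grip in N (None keeps the last); returns when the fingers have stopped.
- bot.hold(seconds).
- bot.inverse_kinematics(position, orientation): joint angles nearest the present ones, or None.
- bot.read_camera(name): name is "side" or "top" or "wrist"; returns a dict with "pixels" (420x560x3 uint8, blue, green, red), "fx", "fy", "cx", "cy" (pixels), "R" (3x3) and "t" (3): a world point X has camera coordinates R X + t. Camera axes: x right, y down, z forward; pixel columns grow to the right and rows downward; lengths in m; the calibration is good to about 2 mm. A picture is of the moment at which its call begins. There is no depth.
A pose or a line that the arm cannot do raises bot.MotionError and nothing moves.
- bot.job_done(): hands the job in; it is judged then, once.
Readings, each from a call of its own:
- bot.current_clock(): time.
- bot.current_joints(): joint angles.
- bot.current_joint_vel(): joint speeds.
- bot.current_effort(): joint torques, N m.
- bot.current_ee_pos(): TCP position.
- bot.current_tool_rot(): TCP orientation.
- bot.current_contact_force(): force on the tool from outside, world axes, zero at the start.
- bot.current_ft_torque(): the same for the moment, N m.
- bot.current_opening(): opening from 0.0 (shut) to 1.0 (fully open).
- bot.current_grip_force(): force on a finger pad.
Only numpy, scipy, OpenCV 4.12 (cv2) and the standard library are available. Lean on these libraries where they do the work, as an engineer would, in place of code of your own. Each camera call takes 0.05 s, during which the arm holds its last target. There are 200 camera calls.

TASK

Close the open upright port on the beige beam unit with its black threaded cap, which stands on the bench. Set the cap squarely on the neck, turn it backward (anticlockwise from above) until you feel it drop into the thread starts, then screw it forward (clockwise) until it stops, fully home, and let go. Work gently: never force the cap down or round against the thread, and leave the other things where they are.

Things in the scene. Friction and masses are not known exactly. Their poses are not given: they have to be found in the camera images.
- cap: The black port cap, loose, standing on the bench open side down: a round skirt 58 mm in diameter and 29 mm high, with a smaller round grip on top; 49 mm high in all, 90 to 145 g. Origin: centre of the skirt's lower rim; z is its axis, pointing up. The skirt's bore is 50 mm wide, 25 mm deep.
- cap_grip (a point): Centre of the cap's knurled round grip, 40 mm in diameter and 20 mm high, on top of the skirt: on the cap's axis, 39 mm above the rim (10 mm below the cap's top). A round grip: any yaw will do. In fingers with a light grip of 20 N it slips at about 0.2 to 0.6 N m, which protects the thread; about 0.15 N m more than the running torque already shows a stop.
- cap_pins (a point): Inside the cap, on its axis, 3.5 mm above the rim: centre of the three thread pins, 3 mm thick, 120 degrees apart, which point inward from the skirt to a circle of 37 mm diameter. Nothing outside shows where they are; their angle in the cap's frame is not told, so it must be found by feel.
- unit: The beige beam unit, bolted down: a box 170 x 120 x 66 mm (x -65 to +105 mm, y -60 to +60 mm, a black stub 40 mm thick to x +155 mm) with a round flange of 72 mm diameter on top; the bare metal threaded neck stands on the flange. Origin: on the bench under the neck's axis; z up.
- shoulder (a point): Centre of the flange's upper face, the shoulder, at the foot of the neck: on the neck's axis, 76 mm above the bench; z up. The cap is home when its pins are at the stop of the grooves; its rim is then about 1 mm above the shoulder.
- neck_top (a point): Centre of the neck's flat top, 24 mm above the shoulder. The neck's core is 35 mm in diameter; its uppermost 4 mm are a cone, 26 mm wide at the top, which centres the cap's pins if they come within about 4 mm. Steel-hard: touch down slowly.
- land (a point): On the axis, 17 mm above the shoulder: level tops (lands) of the 3 thread ridges, 44 mm wide, each 94 degrees long. Pins on them hold the rim 15 mm above the shoulder. A land's clockwise end (from above) has a step 3 mm high, 10 degrees wide: no way in forward. Its other end has a gap of 26 degrees. Angles are not told. A cap may also come down on a step (rim 18 mm) or in a gap.
- groove (a point): On the axis, amid the grooves. Turned back up to 100 degrees under a few N, the pins drop into the gaps (rim 6 to 7.5 mm above the shoulder). The steps stop them there: if they bind before dropping, ease forward a few degrees. Then forward they run down grooves, 1 mm per 17 degrees, 1.8 mm of play up and down, to a hard stop after 83 to 103 degrees. The cap does not sink by itself: feed it down.
- eyepiece: bystander: black eyepiece, foot 30 mm and head 44 mm in diameter, 44 mm high; origin at the centre of its underside, z up
- lens_jar: bystander: clear jar with a black lid, 54 mm in diameter, 55 mm high; origin at the centre of its underside
- adapter_ring: bystander: bare metal ring, 54 mm outside and 40 mm inside diameter, 12 mm high; origin at the centre of its underside
- dish: bystander: clear shallow dish, 56 mm in diameter, 14 mm high; origin at the centre of its underside
- slide_box: bystander: grey box 85 x 60 x 32 mm (x, y, z); origin at the centre of its underside
- driver: bystander: screwdriver 150 mm long, lying along its own x
- tissue_pack: bystander: flat white pack 100 x 70 x 20 mm (x, y, z); origin at the centre of its underside
Mind the look-alikes: they are no part of the job. What is shaped like the cap but blue or orange is not meant.

How it is judged:
By the outcome, as a careful person would: the job done as asked, in the order asked, and still so for the second after the job is handed in, with the robot touching nothing.
It also fails if it takes over 72 s, if anything falls off the work surface, if the arm or the gripper's body presses on something with over 40 N, if the wrist force passes 120 N, or if a joint passes its speed limit or range.

## Working session

There is one attempt and no reset: what is moved stays moved. The work goes in short steps, each a Python script; the robot and the scene stay as the last script left them, time stands still between calls to the robot, and variables do not carry over. Pictures are saved under pics/ and viewed, at most 10 in all, crops included, and the job is handed in when it is done.

```bash
mkdir -p pics; ls; python3 - <<'E'
from workcell import bot
import cv2,pickle
d={n:bot.read_camera(n) for n in("side","top")}
pickle.dump(d,open('cams.pkl','wb'))
for n in d: cv2.imwrite(f'pics/{n}0.png',d[n]["pixels"]); print(n,d[n]["fx"],d[n]["R"],d[n]["t"])
print(bot.current_tool_rot(),bot.current_clock(),bot.current_opening())
E
```

```text
pics
side 536.9619466492018 [[-0.94275694 -0.33291335  0.01944371]
 [-0.2283825   0.60205733 -0.76509373]
 [ 0.24300368 -0.72573802 -0.6436253 ]] [0.54356948 0.21298271 1.1677186 ]
top 511.1358918997622 [[ 0.01558573 -0.99976679  0.01494806]
 [-0.99672117 -0.01672191 -0.07916624]
 [ 0.07939774 -0.01366519 -0.99674935]] [-0.02730593  0.58035105  1.55815451]
[-3.07364841e+00 -6.42011214e-01  4.11291239e-06] 0.1 0.9977708123221168
```

View pics/top0.png

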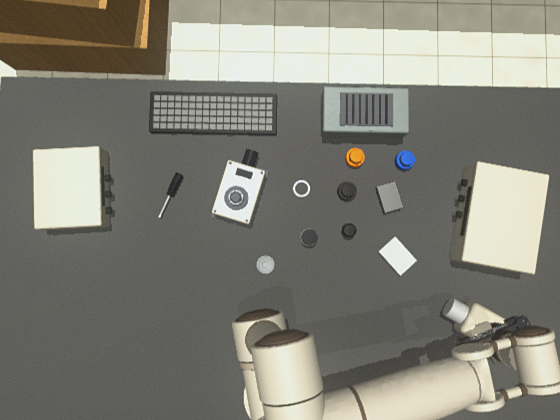

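View pics/side0.png

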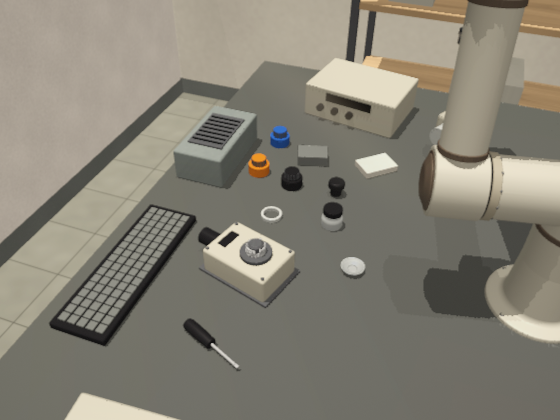

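The top view shows the cap at about (347,191), with the jar at (309,238) and the eyepiece at (348,230). The unit's flange is at (236,197). In the side view the cap is at (292,178) and the neck at (256,250).

```bash
cat > h.py <<'E'
import numpy as np,cv2,pickle
def ray(c,u,v,z):
    R,t=np.array(c["R"]),np.array(c["t"]);o=-R.T@t
    d=R.T@np.array([(u-c["cx"])/c["fx"],(v-c["cy"])/c["fy"],1]);return (o+d*(z-o[2])/d[2]).round(4)
def proj(c,X):
    p=np.array(c["R"])@np.array(X)+c["t"];return np.array([c["fx"]*p[0]/p[2]+c["cx"],c["fy"]*p[1]/p[2]+c["cy"]]).round(1)
E
python3 - <<'E'
from h import *
d=pickle.load(open('cams.pkl','rb'));t=d['top'];s=d['side']
print('cap',ray(t,347,191,.03),ray(s,292,175,.04))
print('neck',ray(t,236,197,.1),ray(s,256,243,.1),'flange',ray(t,236,197,.076))
g=t["pixels"].max(2)
# cap blob
m=(g<45).astype(np.uint8); n,l,st,ce=cv2.connectedComponentsWithStats(m[170:215,325:370]); print(st,ce+[325,170], g[185:198:3,320:372:3])
a=cv2.resize(t["pixels"][140:250,205:365],None,fx=5,fy=5,interpolation=cv2.INTER_CUBIC);a=np.clip(a.astype(int)*1.5,0,255).astype(np.uint8)
cv2.imwrite('pics/c1.png',a)
E
```

```text
cap [ 0.6264 -0.2013  0.03  ] [ 0.6256 -0.1935  0.04  ]
neck [0.5953 0.1349 0.1   ] [0.5953 0.1382 0.1   ] flange [0.5976 0.137  0.076 ]
[[   0    0   45   45 2006]
 [  12   20    2    2    3]
 [  13   23    4    6    7]
 [  16   22    2    2    2]
 [  19   26    1    1    1]
 [  21   27    1    1    1]
 [  25   26    2    1    2]
 [  18   29    3    2    3]] [[347.05084746 191.97008973]
 [337.33333333 190.66666667]
 [339.         195.42857143]
 [341.5        192.5       ]
 [344.         196.        ]
 [346.         197.        ]
 [350.5        196.        ]
 [344.         199.33333333]] [[ 99 103 102 102  96 100  99  71  68  69  62  57 100  97 103 101 101 100]
 [100  99 100  97  99 103  52  53  76  71  68  66  76  99  99 100  97  97]
 [101  98  99  98 102  96  41  50  73  72  67  64  70 102  93  99  95  99]
 [101 101  96 100  97 100  40  65  64  67  66  47  88  97  98 100  97  98]
 [ 98 100  93  96  99  97  95  57  60  45  47  64  99  97  98  96  99 103]]
```

View pics/c1.png

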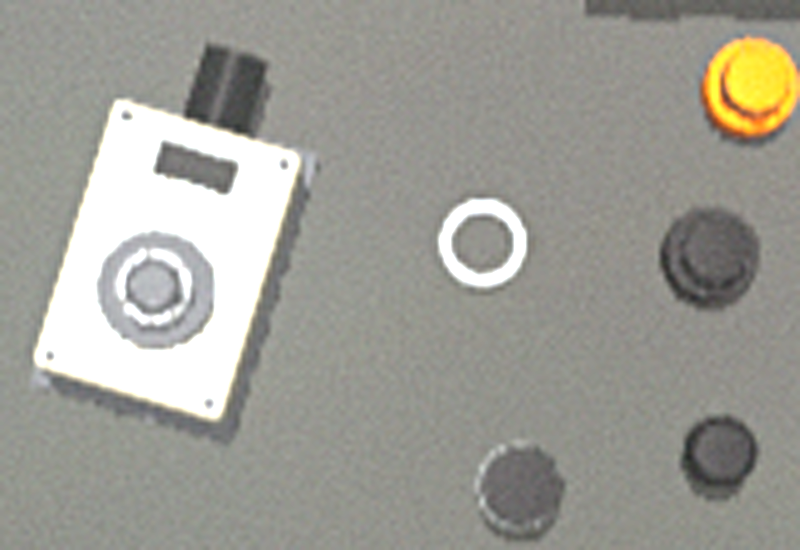

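```bash
cat >> h.py <<'E'
from scipy.spatial.transform import Rotation as Ro
def down(yaw): return (Ro.from_euler('z',yaw)*Ro.from_matrix(np.diag([1,-1,-1.]))).as_rotvec()
E
python3 - <<'E'
from h import *
from workcell import bot
d=pickle.load(open('cams.pkl','rb'));t=d['top']
print('grip',ray(t,347.8,190.6,.049),'skirt',ray(t,347,191.6,.029),'neck',ray(t,235.6,197.2,.1),'flange',ray(t,236.2,198,.076))
for P in([.626,-.197,.18],[.596,.136,.25]):
  for y in np.arange(-3.14,3.14,.785):
    q=bot.inverse_kinematics(P,down(y)); print(P,round(y,2),None if q is None else np.round(q,2))
P=[.626,-.197,.2]
c=[(abs(q[5]),y) for y in (0,np.pi) for q in [bot.inverse_kinematics(P,down(y))] if q is not None]
y=min(c)[1];print(y)
bot.goto(P,down(y))
c=bot.read_camera("wrist");pickle.dump(c,open('w1.pkl','wb'));cv2.imwrite('pics/w1.png',c["pixels"])
print(bot.current_clock(),bot.current_ee_pos(),bot.current_contact_force(),bot.current_ft_torque(),proj(c,[.626,-.197,.049]))
E
```

```text
grip [ 0.6256 -0.2012  0.049 ] skirt [ 0.6246 -0.2014  0.029 ] neck [0.5947 0.1361 0.1   ] flange [0.5946 0.1363 0.076 ]
[0.626, -0.197, 0.18] -3.14 [-0.49  0.39  1.39 -0.    1.37 -2.06]
[0.626, -0.197, 0.18] -2.36 [-0.49  0.39  1.39 -0.    1.37 -2.85]
[0.626, -0.197, 0.18] -1.57 [-0.49  0.39  1.39 -0.    1.37  2.65]
[0.626, -0.197, 0.18] -0.78 [-0.49  0.39  1.39 -0.    1.37  1.87]
[0.626, -0.197, 0.18] 0.0 [-0.49  0.39  1.39 -0.    1.37  1.08]
[0.626, -0.197, 0.18] 0.79 [-0.49  0.39  1.39  0.    1.37  0.3 ]
[0.626, -0.197, 0.18] 1.57 [-0.49  0.39  1.39 -0.    1.37 -0.49]
[0.626, -0.197, 0.18] 2.36 [-0.49  0.39  1.39 -0.    1.37 -1.27]
[0.596, 0.136, 0.25] -3.14 [ 0.03  0.23  1.44  0.    1.47 -1.55]
[0.596, 0.136, 0.25] -2.36 [ 0.03  0.23  1.44 -0.    1.47 -2.33]
[0.596, 0.136, 0.25] -1.57 None
[0.596, 0.136, 0.25] -0.78 [ 0.03  0.23  1.44 -0.    1.47  2.38]
[0.596, 0.136, 0.25] 0.0 [ 0.03  0.23  1.44 -0.    1.47  1.6 ]
[0.596, 0.136, 0.25] 0.79 [0.03 0.23 1.44 0.   1.47 0.81]
[0.596, 0.136, 0.25] 1.57 [ 0.03  0.23  1.44 -0.    1.47  0.03]
[0.596, 0.136, 0.25] 2.36 [ 0.03  0.23  1.44  0.    1.47 -0.76]
0
2.0167 [ 0.6256236  -0.19804115  0.20006958] [ 0.64576198  0.2351187  -0.57584213] [ 0.05114455  0.02481463 -0.00776257] [280.6 199.2]
```

View pics/w1.png

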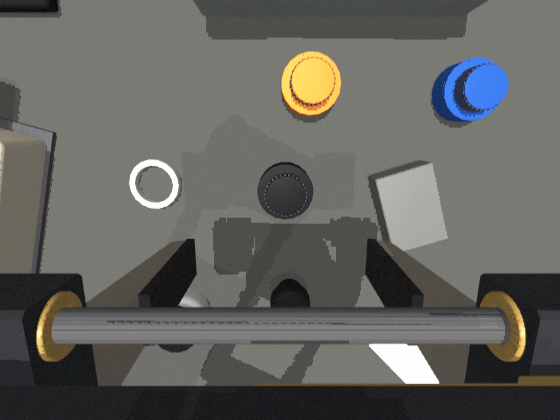

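The wrist view shows the cap's grip ring at about (286,196) and its skirt at (285,190). No obstacle is near the fingers. I'll measure and grasp.

```bash
python3 - <<'E'
from h import *
from workcell import bot
c=pickle.load(open('w1.pkl','rb'))
g=cv2.GaussianBlur(c["pixels"],(3,3),0).max(2)[150:230,245:330]
m=(g<70).astype(np.uint8);n,l,st,ce=cv2.connectedComponentsWithStats(m)
k=l[42,40];ct=max(cv2.findContours((l==k).astype(np.uint8),0,1)[0],key=cv2.contourArea)
(x,y),r=cv2.minEnclosingCircle(cv2.convexHull(ct));x+=245;y+=150;print(x,y,r,st[k])
print('skirt',ray(c,x,y,.015),ray(c,x+r,y,.02)-ray(c,x-r,y,.02),'grip',ray(c,286,196,.049))
print(-np.array(c["R"]).T@c["t"],c["R"])
E
```

```text
284.991943359375 189.92462539672852 28.370248794555664 [  13   12   55   57 2385]
skirt [ 0.6292 -0.2017  0.015 ] [ 0.     -0.0597  0.    ] grip [ 0.6291 -0.2023  0.049 ]
[ 0.69044201 -0.19685315  0.36924782] [[-1.59936878e-04 -9.99999928e-01  3.43513322e-04]
 [-9.71997769e-01  2.36180487e-04  2.34989959e-01]
 [-2.34990023e-01 -2.96310623e-04 -9.71997737e-01]]
```

```bash
python3 - <<'E'
from h import *
from workcell import bot
X,Y=.628,-.2018
bot.set_gripper(.75,20)
bot.line_to([X,Y,.06],max_speed=.15)
f0=np.array(bot.current_contact_force())
z=.06
for z in (.045,.038,.0345,.0325):
    bot.line_to([X,Y,z],max_speed=.04); f=np.array(bot.current_contact_force())-f0; print(z,f.round(2),bot.current_ee_pos().__repr__())
    if abs(f[2])>3: break
bot.set_gripper(0,20)
print(bot.current_opening(),bot.current_grip_force(),bot.current_contact_force(),bot.current_ee_pos())
bot.line_to([X,Y,.10],max_speed=.1);bot.line_to([X,Y,.24],max_speed=.2)
print(bot.current_opening(),bot.current_grip_force(),bot.current_contact_force(),bot.current_ft_torque(),bot.current_clock())
N=[.595-.07,.136,.24]
q=bot.inverse_kinematics(N,down(0));print(q)
bot.goto(N,down(0));bot.hold(.2)
c=bot.read_camera("wrist");pickle.dump(c,open('w2.pkl','wb'));cv2.imwrite('pics/w2.png',c["pixels"])
print(bot.current_ee_pos(),bot.current_clock(),proj(c,[.595,.136,.1]),-np.array(c["R"]).T@c["t"])
E
```

```text
0.045 [ 0.76 -0.1  -1.33] array([ 0.62777643, -0.20168588,  0.04463926])
0.038 [ 1.33 -0.16 -1.25] array([ 0.627685  , -0.20164462,  0.0375117 ])
0.0345 [-0.12 -0.45 -0.09] array([ 0.62780558, -0.20170912,  0.03420858])
0.0325 [ 0.12 -0.02 -1.33] array([ 0.62789646, -0.20174801,  0.03234162])
0.4311570001379089 19.99999701976776 [-0.00641473 -1.20979922  0.78779542] [ 0.62804366 -0.20188577  0.03257436]
0.42948235712166377 19.99980926513672 [-0.20773342 -0.41982434 -1.90733966] [ 0.03269852  0.04636169 -0.00333886] 7.1917
[ 3.05505390e-02  5.67321929e-02  1.65665153e+00 -4.44089210e-16
  1.42820893e+00  1.60134687e+00]
[0.52540568 0.13525987 0.2399223 ] 8.7667 [280.6 125.5] [0.59027758 0.1361342  0.40913846]
```

View pics/w2.png

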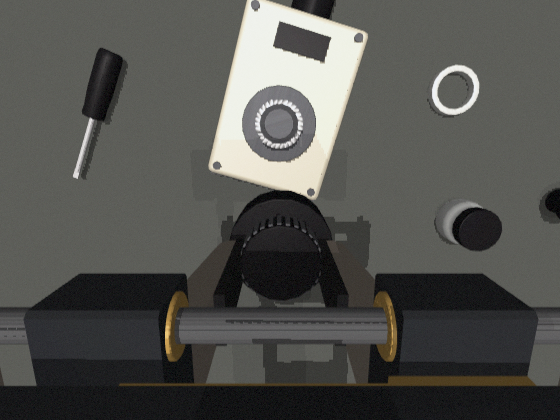

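The wrist view shows the cap held level in the jaws, with its grip ring at about (281,260). The neck top is at (279,123) and the flange at (279,124). Next I'll measure the offset between them.

```bash
python3 - <<'E'
from h import *
c=pickle.load(open('w2.pkl','rb'));p=c["pixels"];g=p.max(2)
# flange: non-beige inside the box
m=(cv2.GaussianBlur(g,(3,3),0)<150).astype(np.uint8)[78:172,236:322]
ct=cv2.findContours(m,0,1)[0];ct=max(ct,key=cv2.contourArea)
h=cv2.convexHull(ct)[:,0]+[236,78];h=h[(h[:,1]>80)&(h[:,1]<170)]
e=cv2.fitEllipse(h.astype(np.float32));print('flange ell',e,ray(c,*e[0],.076),np.linalg.norm(ray(c,e[0][0]+e[1][0]/2,e[0][1],.076)-ray(c,e[0][0]-e[1][0]/2,e[0][1],.076)))
b=(g>175).astype(np.uint8)[96:152,252:306];pts=cv2.findNonZero(b)[:,0]+[252,96]
print('lands',(x:=cv2.fitEllipse(cv2.convexHull(pts).astype(np.float32))),ray(c,*x[0],.093))
print('grip',ray(c,281,259,.2565),'l/r',ray(c,241,259,.2565),ray(c,321,259,.2565))
a=cv2.convertScaleAbs(cv2.resize(p[75:305,205:355],None,fx=2.6,fy=2.6,interpolation=2),alpha=1.6);cv2.imwrite('pics/c2.png',a)
E
```

```text
flange ell ((278.8931884765625, 123.58055114746094), (73.14915466308594, 76.4454116821289), 175.30880737304688) [0.5972 0.1377 0.076 ] 0.07020000000000001
lands ((273.5289611816406, 117.57017517089844), (60.67710876464844, 79.05127716064453), 36.07431411743164) [0.6021 0.1424 0.093 ]
grip [0.5301 0.1359 0.2565] l/r [0.5301 0.1553 0.2565] [0.53   0.1166 0.2565]
```

View pics/c2.png

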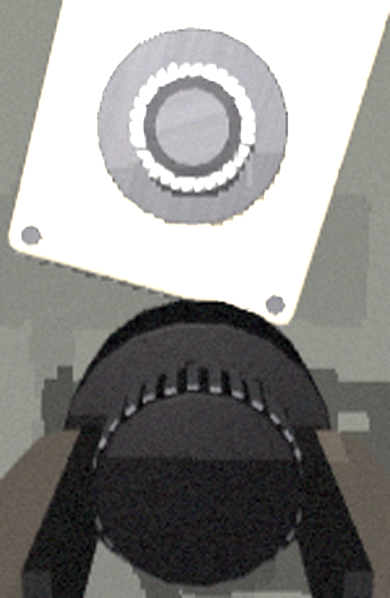

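```bash
cat >> h.py <<'E'
from workcell import bot
def ft(n=6):
    a=[];
    for _ in range(n): a.append(np.r_[bot.current_contact_force(),bot.current_ft_torque()]); bot.hold(.01)
    return np.mean(a,0)
E
python3 - <<'E'
from h import *
X,Y=.596,.137
bot.line_to([X,Y,.2],max_speed=.15);bot.line_to([X,Y,.135],max_speed=.1);bot.hold(.1)
f0=ft(10);np.save('f0.npy',f0);print(f0.round(2),f0[3:].round(3),bot.current_clock())
z=.135
while z>.115:
    z-=.0015;bot.line_to([X,Y,z],max_speed=.03);f=ft(4)-f0
    print(round(z,4),f.round(2),bot.current_ee_pos()[2].round(4))
    if f[2]>5 or np.hypot(*f[:2])>8: break
print(bot.current_clock(),bot.current_ee_pos())
E
```

```text
[ 0.23 -0.19 -0.91  0.02  0.01 -0.  ] [ 0.021  0.014 -0.002] 10.4417
0.1335 [-0.43  0.69  0.05  0.04  0.03 -0.01] 0.1335
0.132 [-0.03 -0.   -0.06 -0.01 -0.01 -0.01] 0.1318
0.1305 [-0.46  0.27 -0.05  0.01  0.   -0.  ] 0.1304
0.129 [ 0.06  0.22 -0.5   0.01 -0.01  0.02] 0.1289
0.1275 [ 0.01 -0.42 -0.25  0.03  0.    0.01] 0.1274
0.126 [ 0.07  0.32  1.1   0.03 -0.05  0.02] 0.1263
0.1245 [-1.07 -0.03  5.89  0.03  0.15  0.01] 0.1257
12.425 [0.596737   0.13702055 0.12570049]
```

```bash
cat > back.py <<'E'
from h import *
f0=np.load('f0.npy');X,Y,z,yaw=.5964,.137,.1249,0.
yaw0=yaw
def go(n=4):
    bot.line_to([X,Y,z],down(yaw),max_speed=.03);return ft(n)-f0
n=0;run=[]
while yaw<np.radians(112) and bot.current_clock()<34:
    f=go();p=bot.current_ee_pos();n+=1
    print(round(np.degrees(yaw)),'cmd %.4f act %.4f'%(z,p[2]),f[:3].round(1),'Tz %.3f'%f[5],(p[:2]-[X,Y]).round(4),round(bot.current_clock(),2))
    if p[2]<.1185 : print('DROPPED');break
    if abs(f[5])>.2: print('TORQUE');break
    if np.hypot(*f[:2])>12 or f[2]>15: print('FORCE');break
    if f[2]<2: z-=.0008           # free: feed down, do not turn
    else:
        z-=np.clip((4-f[2])*.0001,-.0004,.0004); yaw+=np.radians(4)
np.save('st.npy',[X,Y,z,yaw]);print(bot.current_opening(),bot.current_clock(),p)
E
python3 back.py
```

```text
0 cmd 0.1249 act 0.1257 [-1.4 -0.2  6.2] Tz 0.041 [0.0004 0.    ] 12.71
4 cmd 0.1251 act 0.1242 [-0.4  0.1 -0.2] Tz 0.001 [-0.0006 -0.    ] 12.99
4 cmd 0.1243 act 0.1239 [-0.7 -0.2 -0.6] Tz 0.009 [-0.0004 -0.0001] 13.28
4 cmd 0.1235 act 0.1234 [-1.1 -0.4  0.8] Tz 0.026 [-0.0001 -0.0001] 13.56
4 cmd 0.1227 act 0.1232 [-2.4 -0.5  4.7] Tz 0.019 [ 0.0001 -0.    ] 13.84
8 cmd 0.1228 act 0.1233 [-0.2  0.5  3.8] Tz 0.072 [0.0007 0.0002] 14.12
12 cmd 0.1228 act 0.1232 [-0.7  0.2  4.6] Tz 0.031 [0.0004 0.0001] 14.41
16 cmd 0.1228 act 0.1232 [-0.4  0.3  5.3] Tz 0.041 [0.0003 0.    ] 14.69
20 cmd 0.1229 act 0.1231 [0.3 0.9 5.2] Tz 0.054 [0.0002 0.    ] 14.97
24 cmd 0.1231 act 0.1231 [-0.2  0.3  5.3] Tz 0.037 [ 0. -0.] 15.26
28 cmd 0.1232 act 0.1232 [0.1 0.1 4.3] Tz 0.057 [ 0.0001 -0.    ] 15.54
32 cmd 0.1232 act 0.1232 [-0.3  0.6  4.1] Tz 0.048 [-0.      0.0001] 15.82
36 cmd 0.1232 act 0.1232 [-0.2  0.3  4.4] Tz 0.025 [-0. -0.] 16.11
40 cmd 0.1233 act 0.1232 [-0.2  0.6  4.3] Tz 0.042 [ 0.     -0.0001] 16.39
44 cmd 0.1233 act 0.1232 [-0.6  0.6  4.3] Tz 0.024 [-0.0001  0.0001] 16.68
48 cmd 0.1233
[... 635 characters left out ...]
230 [1.1 0.1 2.9] Tz 0.018 [ 0.0001 -0.    ] 19.51
88 cmd 0.1229 act 0.1228 [ 1.3 -0.6  2. ] Tz 0.025 [ 0.0002 -0.0003] 19.79
88 cmd 0.1221 act 0.1224 [ 1.5 -0.5  3.5] Tz 0.034 [ 0.0004 -0.0001] 20.07
92 cmd 0.1220 act 0.1215 [ 2.2 -1.6 -0.4] Tz 0.053 [-0.0001 -0.0002] 20.36
92 cmd 0.1212 act 0.1210 [ 2.3 -1.4 -0.6] Tz 0.040 [-0.0001 -0.0002] 20.64
92 cmd 0.1204 act 0.1204 [ 2.1 -1.5 -0.2] Tz 0.041 [-0.     -0.0001] 20.93
92 cmd 0.1196 act 0.1196 [ 2.2 -1.5  0.3] Tz 0.046 [0. 0.] 21.21
92 cmd 0.1188 act 0.1188 [ 2.7 -1.6  0.3] Tz 0.078 [0. 0.] 21.49
92 cmd 0.1180 act 0.1179 [ 2.4 -1.  -0.6] Tz 0.078 [-0.0001  0.    ] 21.77
DROPPED
0.42845772894476347 21.775 [0.5963481  0.13701652 0.11785693]
```

```bash
cat > fwd.py <<'E'
from h import *
f0=np.load('f0.npy');X,Y,z,yaw=np.load('st.npy')
def go(n=4):
    bot.line_to([X,Y,z],down(yaw),max_speed=.03);return ft(n)-f0
def log(f):
    p=bot.current_ee_pos();print(round(np.degrees(yaw)),'cmd %.4f act %.4f'%(z,p[2]),f[:3].round(1),'Tz %.3f'%f[5],(p[:2]-[X,Y]).round(4),round(bot.current_clock(),2));return p
while z>.1125:
    z-=.0007;f=go();log(f)
    if f[2]>3: break
z=bot.current_ee_pos()[2];y0=yaw;T=[]
while y0-yaw<np.radians(112) and bot.current_clock()<58:
    d=np.radians(4 if y0-yaw<np.radians(72) else 2.5)
    yaw-=d;z-=.001*np.degrees(d)/17+np.clip((1.5-f[2])*.0001,-.0004,.0003)
    f=go();log(f);T.append(f[5])
    if len(T)>4 and abs(T[-1]-np.median(T[:-1][-8:]))>.14: print('STOP');break
    if abs(f[5])>.35 or abs(f[2])>15: print('HALT');break
np.save('st.npy',[X,Y,z,yaw]);print(np.degrees(y0-yaw),bot.current_clock())
E
python3 fwd.py
```

```text
92 cmd 0.1173 act 0.1169 [ 1.6 -0.5 -1.5] Tz 0.012 [-0.0004  0.0002] 22.06
92 cmd 0.1166 act 0.1164 [ 0.7  0.  -1.1] Tz -0.008 [-0.0004  0.0002] 22.34
92 cmd 0.1159 act 0.1159 [-0.5  0.4 -0.1] Tz -0.009 [-0.0002  0.0001] 22.62
92 cmd 0.1152 act 0.1153 [0.  0.2 0.4] Tz 0.017 [0. 0.] 22.91
92 cmd 0.1145 act 0.1149 [-1.7  0.   3.5] Tz -0.003 [0.0001 0.0001] 23.19
88 cmd 0.1149 act 0.1149 [-0.2 -0.5  1.3] Tz -0.010 [ 0.0002 -0.0002] 23.48
84 cmd 0.1146 act 0.1145 [0.5 0.1 1. ] Tz 0.007 [ 0.0001 -0.0001] 23.76
80 cmd 0.1143 act 0.1144 [-0.2 -0.3  1.2] Tz 0.024 [ 0.     -0.0002] 24.04
76 cmd 0.1141 act 0.1142 [0.  0.3 1.7] Tz 0.003 [0.0001 0.    ] 24.32
72 cmd 0.1139 act 0.1138 [ 0.2 -0.2  0.9] Tz -0.004 [-0.0001 -0.0001] 24.61
68 cmd 0.1136 act 0.1136 [-0.6 -0.3  1.2] Tz -0.031 [-0.0001 -0.0001] 24.89
64 cmd 0.1133 act 0.1134 [-0.3  0.5  1.5] Tz -0.005 [ 0. -0.] 25.18
60 cmd 0.1131 act 0.1130 [ 0.1 -0.   1.4] Tz -0.005 [-0.0001 -0.0001] 25.46
56 cmd 0.1128 act 0.1128 [-0.6  0.   1.5] Tz 0.002 [-0.0001 -0.0001] 25.74
52 cmd 0.1126 act 0.1126 [-0.4 -0.1  1.6] Tz 0.026 [ 0. -0.] 26.02
48 cmd
[... 540 characters left out ...]
 -0.027 [-0.0001 -0.0001] 28.29
18 cmd 0.1105 act 0.1105 [-0.2  0.1  1.1] Tz -0.007 [-0. -0.] 28.57
15 cmd 0.1104 act 0.1103 [ 0.1 -0.   1.2] Tz -0.011 [-0.0001 -0.    ] 28.86
13 cmd 0.1102 act 0.1101 [-0.4  0.3  0.9] Tz -0.007 [-0.0001 -0.    ] 29.14
10 cmd 0.1100 act 0.1100 [-0.   0.1  1.2] Tz -0.014 [-0. -0.] 29.43
8 cmd 0.1098 act 0.1098 [0.3 0.3 1.2] Tz -0.003 [0. 0.] 29.71
5 cmd 0.1096 act 0.1097 [-0.2  0.4  1.3] Tz 0.038 [0. 0.] 29.99
3 cmd 0.1095 act 0.1094 [-0.6  0.1  1.9] Tz -0.007 [-0.0001 -0.0001] 30.27
0 cmd 0.1093 act 0.1093 [-1.8 -1.4  3. ] Tz 0.121 [-0.0002 -0.0002] 30.56
-2 cmd 0.1093 act 0.1093 [-1.6 -0.9  1.9] Tz 0.387 [-0.0001 -0.0001] 30.84
STOP
94.50000000000004 30.8417
```

Hard stop felt at 94° with the rim about 1.1 mm above the shoulder, as expected. I'll release, retreat and check.

```bash
python3 - <<'E'
from h import *
bot.set_gripper(.75);X,Y=.5964,.137
print(bot.current_grip_force(),bot.current_ft_torque())
bot.line_to([X,Y,.16],max_speed=.08);bot.line_to([X-.1,Y,.26],max_speed=.15);bot.hold(.2)
c=bot.read_camera("wrist");s=bot.read_camera("side")
a=np.hstack([c["pixels"][40:340,140:440],cv2.resize(s["pixels"][190:310,190:310],(300,300),interpolation=2)]);cv2.imwrite('pics/end.png',a)
print(bot.current_clock(),bot.current_contact_force())
E
```

```text
0.0 [ 0.02980205 -0.03019959  0.04374233]
33.6167 [0.21904801 0.13057245 0.09307218]
```

View pics/end.png

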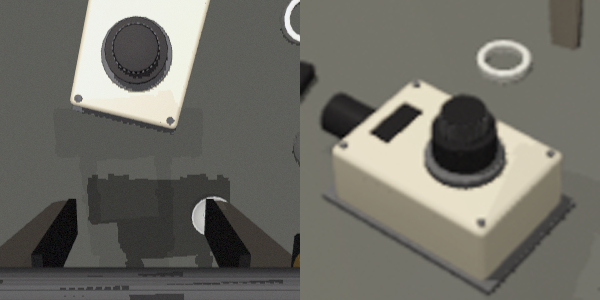

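The cap sits squarely on the flange (side crop around (465,140)), and the gripper is clear of everything.

```bash
python3 -c "
from workcell import bot
print(bot.job_done())"
```

```text
the job is handed in; nothing more can be done
None
```

The black cap is screwed fully home on the port: it dropped into the thread starts after 92° back and reached its hard stop after 94° forward. I then released it and handed the job in at about 34 s.

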